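Close up the instrument case on the turntable

ROBOT

A 6-joint arm with a two-finger parallel gripper is mounted at the origin on a cart in front of the work surface, level with it; the furniture and walls round the work are solid. World frame = base frame: x ahead of the robot, y to its left, z up, the work surface at z = 0. Lengths are in mm, angles in rad, forces in N, time in s.
With the tool pointing down it reaches from about 275 to 825 mm from the base axis. Payload 4.9 kg.
Tool frame: the origin (TCP) lies at the very end of the fingers, on their centre line; the grasp point (between the pads) lies 19 mm behind it; z points along the fingers, y is the line along which they close (so a half turn about z gives the same grasp; the last joint's range is limited). The gripper opens to 85 mm and grips with 20 to 120 N. Pads are 22 mm wide; open, the fingers measure 114 mm over their backs; the gripper's body (76 mm by 85 mm) begins 54 mm behind the grasp point. The pads swing forward as they close: fully open they stand 13 mm farther back than shut.
Start: joints at [-1.455, 0.326, -0.193, 1.052, 0, 1.437], TCP at [135.977, -532.944, 231.281] pointing down, gripper open.
Joint ranges: [-2.65, 2.65], [-0.97, 1.79], [-1.3, 1.35], [-1.93, 2.1], [-1.47, 1.37], [-3.14, 3.14]. Speed limits (rad/s): [2.57, 2.57, 3.14, 3.14, 3.14, 3.14].

INTERFACE

Orientations are given as [roll, pitch, yaw] about the fixed x, y, z axes, in that order (R = Rz(yaw) Ry(pitch) Rx(roll)).
In Python, from bench import bot, solve_ik, imaging gives the robot as it stands. Calls block until the motion is done:
- bot.move_ptp(position, orientation): joint-space move of the TCP to a pose.
- bot.movel(position, rot=None, max_speed=150, threshold=None): straight line of the TCP; rot=None keeps the orientation; max_speed is the mean speed in mm/s. With threshold (N) it stops when the force on the tool has changed by that much, and returns True; else False.
- bot.move_j(angles): joint-space move.
- bot.grip(opening, effort=None): opening from 0.0 (shut) to 1.0 (fully open); effort is the grip in N (None keeps the last); returns when the fingers have stopped.
- bot.dwell(seconds).
- solve_ik(position, orientation): joint angles nearest the present ones, or None.
- bot.get_state(): the state.
- imaging.capture(name): name is "scene" or "top"; returns the picture (384x512x3 uint8, blue, green, red); there is no depth.
- imaging.camera_model(name): a dict with "K" (3x3 intrinsics, pixels), "k1" (the pictures are not rectified: a ray, as slopes to the right and down, at radius r is drawn at 1 + k1 r^2 times it, then the intrinsics apply), "position" and "rotation" of the camera in the world. Camera axes: x right, y up, looking along -z (the intrinsics and any distortion apply to the point x, -y, -z); pixel columns grow to the right and rows downward; lengths in mm; the calibration is good to about 2 mm. A picture is of the moment at which its call begins. camera_model takes no time and is no camera call.
A pose or a line that the arm cannot do raises bot.IKError and nothing moves.
- bot.sign_off(): hands the job in; it is judged then, once.
The state is a dict: "t": time; "qpos": joint angles; "joint_velocities": joint speeds; "effort": joint torques, N m; "tcp_pos": TCP position; "orientation": TCP orientation; "contact_force": force on the tool from outside, world axes, zero at the start; "wrist_torque": the same for the moment, N m; "opening": opening from 0.0 (shut) to 1.0 (fully open); "gripper_force": force on a finger pad.
Only numpy, scipy, OpenCV 4.12 (cv2) and the standard library are available. Lean on these libraries where they do the work, as an engineer would, in place of code of your own. Each camera call takes 0.05 s, during which the arm holds its last target. There are 200 camera calls.

TASK

Close up the open instrument case on the turntable by pushing gently with the fingers: first fold its upright orange inner flap down flat over the packed parts, then swing the lid down over it until it is fully shut. Do not grip or pick up anything, and leave the bottle, air blower, dish and marker beside the case where they are.

Things in the scene. Friction and masses are not known exactly. Their poses are not given: they have to be found in the camera images.
- case: black moulded instrument case, standing open and firm on the turntable (does not slide). Base 112 (x) x 165 (y) x 25 (z) mm, shut 129 x 174 x 48 mm with latches. Origin: centre of its underside; x points from the front (latch side, facing the robot at yaw 0) to the hinged back, y along the hinges, z up. A gear and a lens cap lie in it, fixed in a black insert, below 26 mm
- flap (a joint): angle (rad) of the orange flap, a plate 146 mm wide (y), 90 mm long, 3 mm thick, hinged along the inside of the front rim, axis along the case's y. 0 = flat on soft rubber strips (upper face at z 30 mm; gives about 1 mm per 7 N), 1.57 = upright, 1.70 = front stop; starts at 1.3 to 1.65. Friction hinge (0.11 N m): stays where left. Push its front face back and down, about 2 to 3 N at mid length
- flap_hinge (a point): point on the flap's hinge axis at mid width, on the underside of the plate: 46 mm in front of (-x) the case origin, 26.8 mm above the turntable
- flap_edge (a point): middle of the flap's free edge, 90 mm from the hinge
- case_lid (a joint): angle (rad) of the black lid about the back rim, axis along the case's y. 0 = shut on a soft seal (gives about 1 mm per 4 N), 1.57 = upright, 1.745 = leaning fully back; starts at 1.45 to 1.745. Friction hinge (0.17 N m): stays where left, so it must be pushed from behind and all the way down, about 2 to 3 N; never pinch it or push over 40 N. An upright flap blocks it
- lid_hinge (a point): point on the lid's hinge axis at mid width: 60.7 mm behind (+x) the case origin, 25.3 mm above the turntable
- lid_edge (a point): middle of the lid's outer front edge, 116 mm from the hinge along the lid, on its flat outer face, which lies 20.7 mm outside the parallel plane through the hinge axis (shut, it is the top, 46 mm above the turntable). Lid 166 mm wide (y); two latches hang 9 mm beyond this edge at y = +-46 mm
- bottle: small white squeeze bottle with red cap and spout, 44 mm diameter, 127 mm tall, upright beside the case, loose; origin at the centre of its underside. Leave alone
- blower: dark grey rubber air blower with a red nozzle pointing up, 50 mm diameter, 105 mm tall, upright beside the case, loose; origin at the centre of its underside. Leave alone
- dish: round white sample dish, 100 mm diameter, 30 mm tall, loose; origin at the centre of its underside. Leave alone
- marker: black and white marker pen lying flat, 132 mm long (its x axis), 13 mm thick, loose; origin at the centre of its underside. Leave alone
Mind the look-alikes: they are no part of the job. Of the things like the case, leave any that is blue; of the rest the larger one is meant.

How it is judged (in metres and radians):
On the way, in this order (a step that is already met when the one before it is completed fails the run):
1. the flap is folded down flat while the lid still stands open (value of joint flap below 0.08 rad and value of joint case_lid above 0.8 rad), for 0.2 s.
2. the lid is swung fully shut over the folded flap (value of joint case_lid below 0.06 rad and value of joint flap below 0.08 rad), for 0.2 s.
At the end, for the whole second after the job is handed in: Flap flat (joint below 0.08 rad) and lid shut over it (joint below 0.06 rad); bottle, blower and dish upright, and these and the marker within 30 mm of where they stood (all of step 2 and distance of each of bottle, blower, dish, marker from where it was at the start of the episode below 0.03 m and angle between each of bottle, blower, dish's own z axis and vertical below 0.35 rad); the robot touches nothing.
It fails at once if the lid is swung over (below 0.8 rad) while the flap still stands (above 0.3 rad) (value of joint case_lid below 0.8 rad and value of joint flap above 0.3 rad).
It fails at once if the case, flap or lid is pinched or pushed with more than 40 N (contact force between the fingers and case above 40 N).
It fails at once if the bottle is lifted, carried, knocked over or shifted more than 30 mm (distance of bottle from where it was at the start of the episode above 0.03 m or angle between bottle's own z axis and vertical above 0.35 rad).
It fails at once if the air blower is lifted, carried, knocked over or shifted more than 30 mm (distance of blower from where it was at the start of the episode above 0.03 m or angle between blower's own z axis and vertical above 0.35 rad).
It fails at once if the dish or the marker is lifted, carried, tipped or shifted more than 30 mm (distance of any of dish, marker from where it was at the start of the episode above 0.03 m or angle between dish's own z axis and vertical above 0.35 rad).
It also fails if it takes over 48 s, if anything falls off the work surface, if the arm or the gripper's body presses on something with over 40 N, if the wrist force passes 120 N, or if a joint passes its speed limit or range.

## Working session

There is one attempt and no reset: what is moved stays moved. The work goes in short steps, each a Python script; the robot and the scene stay as the last script left them, time stands still between calls to the robot, and variables do not carry over. Pictures are saved under pics/ and viewed, at most 10 in all, crops included, and the job is handed in when it is done.

```bash
ls; mkdir -p pics; python3 - <<'E'
from bench import bot, imaging
import cv2
for n in("scene","top"):
    cv2.imwrite(f"pics/{n}0.png",imaging.capture(n)); print(n,imaging.camera_model(n))
print(bot.get_state())
E
```

```text
pics
scene {'K': array([[355.57427471,   0.        , 250.48056962],
       [  0.        , 355.57427471, 186.41993081],
       [  0.        ,   0.        ,   1.        ]]), 'k1': -0.04119754028600325, 'position': array([ 305.2081916 , -381.5023592 ,  697.33931014]), 'rotation': array([ 0.71756688,  0.0042166 , -0.5383411 ])}
top {'K': array([[492.292479  ,   0.        , 258.67280687],
       [  0.        , 492.292479  , 197.70775782],
       [  0.        ,   0.        ,   1.        ]]), 'k1': -0.16223385928295714, 'position': array([ 447.96698148,  138.92218173, 1042.84779447]), 'rotation': array([ 0.1327299 , -0.00263738, -1.57078472])}
{'t': 0.1, 'qpos': array([-1.45519348e+00,  3.26908817e-01, -1.93494674e-01,  1.05198029e+00,
        2.70063327e-05,  1.43665171e+00]), 'joint_velocities': array([ 0.0005743 , -0.00336688,  0.00331188,  0.00056843,  0.00132438,
       -0.0004648 ]), 'effort': array([-9.94482798e-04, -4.44237328e+01,  2.63038659e+01,  7.98164372e-03,
       -2.06902655e-04, -1.25875417e-06]), 'tcp_pos': array([ 135.92566586, -532.4022615 ,  230.55476452]), 'orientation': array([-3.14002307e+00, -2.39074383e-04,  2.49747256e-01]), 'contact_force': array([ 0.7331879 , -0.52658007, -0.32793487]), 'wrist_torque': array([-0.03386533,  0.04922622,  0.02500032]), 'gripper_force': 0.0, 'opening': 0.9978249416069848}
```

View pics/scene0.png

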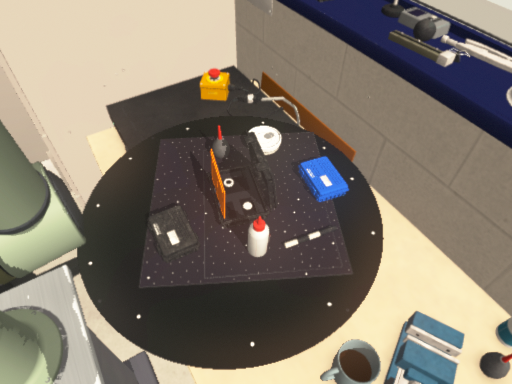

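View pics/top0.png

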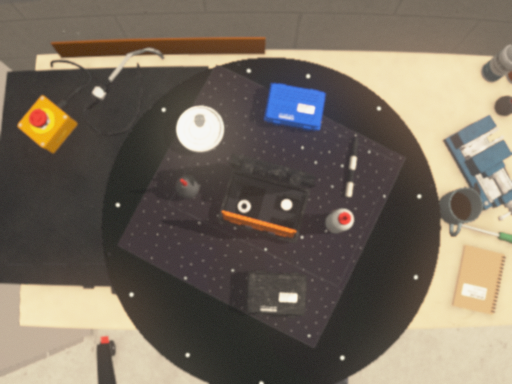

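```bash
cat > h.py <<'E'
import numpy as np, cv2
from scipy.spatial.transform import Rotation as Ro
from bench import bot, solve_ik, imaging
M={n:imaging.camera_model(n) for n in("scene","top")}
def ray(n,u,v):
    m=M[n];K=m["K"]
    x,y=cv2.undistortPoints(np.array([[[u,v]]],float),K,np.array([m["k1"],0,0,0.]))[0,0]
    d=Ro.from_euler("xyz",m["rotation"]).as_matrix()@[x,-y,-1]
    return m["position"],d/np.linalg.norm(d)
def onz(n,u,v,z):
    p,d=ray(n,u,v); return p+d*(z-p[2])/d[2]
def two(a,b):
    p,d=ray("scene",*a);q,e=ray("top",*b)
    s=np.linalg.lstsq(np.c_[d,-e],q-p,rcond=None)[0]
    A,B=p+d*s[0],q+e*s[1]; return (A+B)/2,np.linalg.norm(A-B)
def proj(n,P):
    m=M[n];R=Ro.from_euler("xyz",m["rotation"]).as_matrix()
    c=R.T@(np.asarray(P,float)-m["position"]);c=np.array([c[0],-c[1],-c[2]])
    return cv2.projectPoints(c[None],np.zeros(3),np.zeros(3),m["K"],np.array([m["k1"],0,0,0.]))[0][0,0]
E
python3 - <<'E'
import cv2,numpy as np
g=lambda i:np.clip(255*(i/255.)**.5,0,255).astype('uint8')
t=g(cv2.imread("pics/top0.png"))[145:255,170:320]; s=g(cv2.imread("pics/scene0.png"))[115:230,180:290]
cv2.imwrite("pics/topc.png",cv2.resize(t,None,fx=5,fy=5,interpolation=2))
cv2.imwrite("pics/scenec.png",cv2.resize(s,None,fx=5,fy=5,interpolation=2))
from h import *
for n in M:
    i=cv2.imread(f"pics/{n}0.png"); h=cv2.cvtColor(i,cv2.COLOR_BGR2HSV)
    m=cv2.inRange(h,(5,150,120),(22,255,255)); 
    c=[x for x in cv2.findContours(m,0,2)[0] if cv2.contourArea(x)>60]
    for x in c: print(n,cv2.contourArea(x),cv2.approxPolyDP(x,2,True)[:,0].tolist())
# turntable height: white dots
print(two((161,247),(290,297)))
E
```

```text
scene 402.0 [[211, 148], [212, 179], [224, 218], [225, 191]]
scene 115.0 [[263, 72], [353, 152], [352, 159], [355, 151]]
scene 560.5 [[229, 74], [219, 71], [218, 75], [221, 74], [224, 79], [217, 84], [211, 84], [205, 79], [207, 74], [210, 75], [208, 72], [204, 73], [199, 84], [201, 98], [225, 100]]
top 578.5 [[222, 210], [225, 218], [239, 224], [249, 224], [284, 236], [291, 236], [296, 231]]
top 1871.0 [[41, 95], [44, 98], [41, 100], [39, 97], [18, 122], [22, 125], [17, 126], [38, 145], [54, 152], [75, 127], [76, 122]]
top 237.5 [[264, 38], [124, 39], [52, 43]]
(array([361.81524527,  74.48080311,  18.49867536]), np.float64(33.71418809590678))
```

View pics/topc.png

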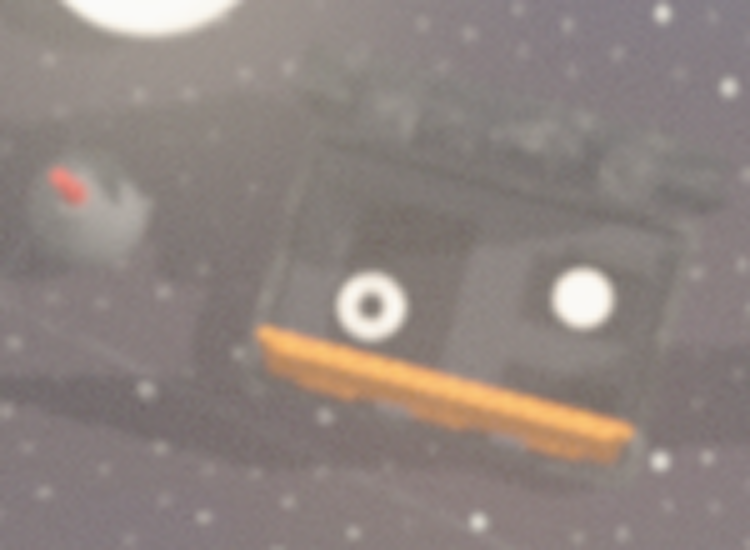

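View pics/scenec.png

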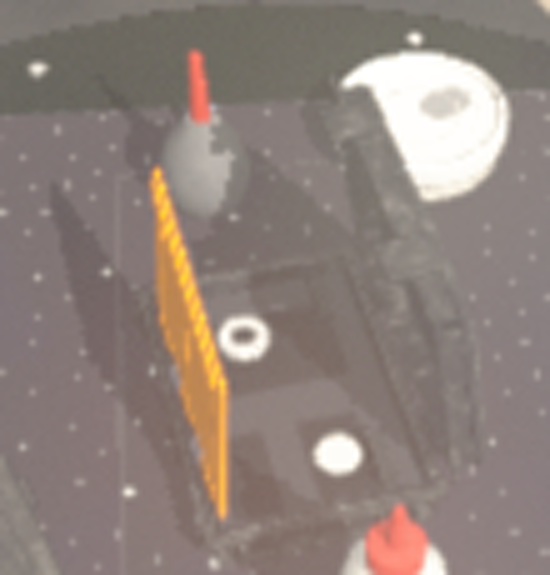

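The pictures show the case with the orange flap at about (222,210)-(297,231) in top and (211,148)-(225,191) in scene. The lid stands behind it. The bottle is to its right at (341,220) in top, the blower to its left at (187,187), and the dish behind left at (200,128).

```bash
python3 - <<'E'
from h import *
np.set_printoptions(precision=1,suppress=True)
for k,a,b in [("fl L",(211.2,148.6),(221.6,210.6)),("fl R",(225.2,191.4),(296.8,231)),("fl Rbase",(224.4,218.4),(292.4,237.4)),
 ("gear",(228.6,182.6),(244.2,206)),("cap",(247.6,205.8),(286.6,204.6)),("blower tip",(218.7,126),(182,181)),("bottle tip",(259.8,217),(345.5,218)),("latch/lid L",(249,133),(232,161))]:
    print(k,*two(a,b))
# turntable height from scene/top blobs: the large dots on the dark rim
from itertools import product
W={}
for n in M:
    i=cv2.imread(f"pics/{n}0.png");g=i.min(2)
    m=cv2.inRange(cv2.subtract(g,cv2.medianBlur(g,9)),35,255)
    _,_,st,c=cv2.connectedComponentsWithStats(m)
    W[n]=[p for p,s in zip(c[1:],st[1:]) if 2<=s[4]<40]
P=np.array([onz("scene",*p,0) for p in W["scene"]])
r=[]
for z in range(0,61,4):
    A=np.array([onz("scene",*p,z)[:2] for p in W["scene"]]);B=np.array([onz("top",*p,z)[:2] for p in W["top"]])
    d=np.linalg.norm(A[:,None]-B,axis=2).min(1); r.append((z,int((d<4).sum())))
print(len(W["scene"]),len(W["top"]),r)
E
```

```text
fl L [545.7 207.1 115.7] 2.779839476764994
fl R [507.4  65.3 123.4] 1.0205045298713824
fl Rbase [500.2  67.   29.5] 1.3061553135767012
gear [565.8 166.9  20.3] 2.5645420422094465
cap [569.2  78.   19.3] 1.8143125308161745
blower tip [605.  285.3 105. ] 1.5703509166095608
bottle tip [533.6 -28.  121.9] 2.7622959184630997
latch/lid L [637.9 186.6 138.4] 0.5055507439246776
122 59 [(0, 18), (4, 17), (8, 1), (12, 0), (16, 1), (20, 2), (24, 1), (28, 1), (32, 1), (36, 1), (40, 0), (44, 0), (48, 0), (52, 0), (56, 0), (60, 0)]
```

```bash
cat >> h.py <<'E'
yaw=-0.264; X=np.array([np.cos(yaw),np.sin(yaw),0]); Y=np.array([-np.sin(yaw),np.cos(yaw),0]); Z=np.array([0,0,1.])
O=np.array([564.2,126,2.])
def rpy(a,s=1):
    z=X*np.sin(a)-Z*np.cos(a); y=s*Y; return Ro.from_matrix(np.c_[np.cross(y,z),y,z]).as_euler("xyz")
def flap(th,a,r=60,gap=0):
    return O-46*X+26.8*Z+r*(np.cos(th)*X+np.sin(th)*Z)+(3+gap+11*abs(np.sin(th-a)))*(-np.sin(th)*X+np.cos(th)*Z)
def lid(th,r=90):
    return O+60.7*X+25.3*Z+X*(-r*np.cos(th)+20.7*np.sin(th)+11)+Z*(r*np.sin(th)+20.7*np.cos(th))
E
python3 - <<'E'
from h import *
np.set_printoptions(precision=2,suppress=True)
for s in(1,-1):
    for a,P in [(.4,flap(1.6,.4,60,30)),(.4,flap(1.6,.4,60,30)+150*Z),(.4,flap(0,.4)),(0,lid(1.745)+30*X),(0,lid(1.745)+30*X+100*Z),(0,lid(1.0)),(0,lid(0))]:
        print(s,a,P,solve_ik(P,rpy(a,s)))
for nm,px,z in[("blue",(295,107),45),("black",(275,293),30),("dish",(200,129),30)]: p=onz("top",*px,z)-O; print(nm,p+O,p@X,p@Y)
for P in (O-46*X+26.8*Z, O+60.7*X+25.3*Z): print([proj(n,P+s*73*Y) for n in M for s in(1,-1)])
E
```

```text
1 0.4 [476.37 149.74  87.51] [ 0.28  0.23 -0.88  0.12 -0.2   0.51]
1 0.4 [476.37 149.74 237.51] [ 0.28  0.   -0.66  0.56 -0.2   0.51]
1 0.4 [577.71 122.35  36.08] [ 0.17  0.45 -0.73  0.03 -0.16  0.4 ]
1 0 [697.12  90.07 112.35] [0.02 0.7  0.11 0.98 0.   0.29]
1 0 [697.12  90.07 212.35] [0.02 0.63 0.25 1.19 0.   0.29]
1 0 [603.29 115.43 114.22] [ 0.07  0.54 -0.18  0.86  0.    0.33]
1 0 [546.53 130.78  48.  ] [ 0.1   0.53 -0.39  0.65  0.    0.37]
-1 0.4 [476.37 149.74  87.51] [ 0.28  0.23 -0.88  0.12 -0.2  -2.63]
-1 0.4 [476.37 149.74 237.51] [ 0.28  0.   -0.66  0.56 -0.2  -2.63]
-1 0.4 [577.71 122.35  36.08] [ 0.17  0.45 -0.73  0.03 -0.16 -2.74]
-1 0 [697.12  90.07 112.35] [ 0.02  0.7   0.11  0.98  0.   -2.85]
-1 0 [697.12  90.07 212.35] [ 0.02  0.63  0.25  1.19  0.   -2.85]
-1 0 [603.29 115.43 114.22] [ 0.07  0.54 -0.18  0.86  0.   -2.81]
-1 0 [546.53 130.78  48.  ] [ 0.1   0.53 -0.39  0.65  0.   -2.77]
blue [774.4   59.61  45.  ] 220.24306519894213 -9.239839858807006
black [387.46 103.01  30.  ] -164.61628597125042 -68.31683025261543
dish [730.55 261.01  30.  ] 125.35250872944383 173.74446399870337
[array([212.03, 174.  ]), array([224.79, 218.27]), array([223.75, 219.03]), array([292.03, 237.47])]
[array([251.86, 166.25]), array([268.69, 208.64]), array([237.52, 170.17]), array([304.87, 188.15])]
```

```bash
python3 - <<'E'
from h import *
np.set_printoptions(precision=1,suppress=True)
a=.4; o=rpy(a)
bot.grip(0.0,20)
bot.move_ptp(flap(1.6,a,60,30)+130*Z,o)
bot.movel(flap(1.6,a,60,30),max_speed=120)
for th in np.linspace(1.5,0.05,9):
    hit=bot.movel(flap(th,a),max_speed=70,threshold=15)
    s=bot.get_state(); print(round(th,2),hit,s["tcp_pos"]-flap(th,a),s["contact_force"],s["t"])
    if hit: break
else:
    print(bot.movel(flap(0,a)-5*Z,max_speed=20,threshold=10)); s=bot.get_state(); print(s["tcp_pos"],flap(0,a),s["contact_force"])
    bot.movel(flap(0,a)-60*X+110*Z,max_speed=120)
i=imaging.capture("top")[120:270,160:340]
cv2.imwrite("pics/t1.png",cv2.resize(i,None,fx=4,fy=4)); print(bot.get_state()["t"])
E
```

```text
1.5 False [-0.3 -0.2 -0.3] [-0.  -0.4 -0.6] 5.4667
1.32 False [ 0.5 -0.1  0.1] [-0.4  0.1  1. ] 5.7917
1.14 False [ 0.8 -0.2  0.1] [ 0.1 -0.9  0. ] 6.1167
0.96 False [ 0.5 -0.2 -0.2] [-0.   0.2 -0.1] 6.45
0.78 False [ 0.3 -0.2 -0.3] [-0.5 -0.2 -0.2] 6.7833
0.59 False [ 0.1 -0.1 -0.5] [ 0.1 -0.   0.3] 7.1167
0.41 False [-0.1 -0.1 -0.6] [ 0.1 -0.1  0.6] 7.45
0.23 False [-0.1 -0.1 -0.5] [ 0.   1.1 -0.3] 7.7333
0.05 False [-0.3 -0.1 -0.4] [ 0.5  0.4 -0.3] 8.0083
True
[578.1 122.3  31.5] [577.7 122.3  36.1] [-3.   0.   6.8]
9.7417
```

View pics/t1.png

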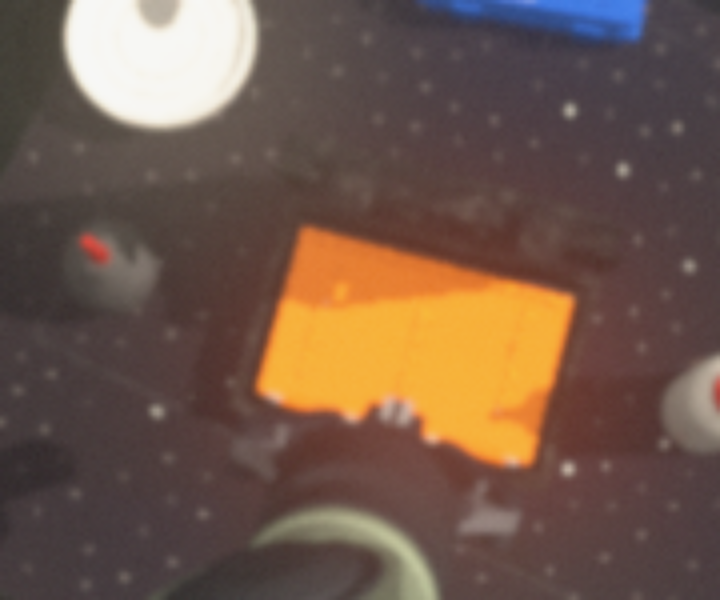

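Flap is flat: the orange plate covers the insert, with its far corners at crop (300,227) and (576,296). The lid still stands behind it. Next is the lid.

```bash
sed -i 's/126,2\.\]/126,0.5]/' h.py; python3 - <<'E'
from h import *
np.set_printoptions(precision=1,suppress=True)
o=rpy(0)
B=lid(1.745)+25*X
p=bot.get_state()["tcp_pos"]; 
bot.movel([p[0],p[1],215],max_speed=120)
bot.movel([*B[:2],215],o,max_speed=120)
print("down",bot.movel(B,max_speed=100,threshold=8),bot.get_state()["tcp_pos"]-B)
for th in np.linspace(1.745,0.08,14):
    hit=bot.movel(lid(th),max_speed=60,threshold=18)
    s=bot.get_state(); print(round(th,2),hit,s["contact_force"],s["t"])
    if hit: break
else:
    print(bot.movel(lid(0)-5*Z,max_speed=20,threshold=12)); s=bot.get_state(); print(s["tcp_pos"],lid(0),s["contact_force"])
    bot.movel(lid(0)+170*Z-120*X,max_speed=150)
print(bot.get_state()["t"])
for n,(y,x) in {"top":(120,160),"scene":(100,150)}.items():
    cv2.imwrite(f"pics/{n}2.png",cv2.resize(imaging.capture(n)[y:y+150,x:x+180],None,fx=4,fy=4))
E
```

```text
down False [0.6 0.  0.9]
1.74 False [0.2 0.1 0.6] 13.8667
1.62 False [ 0.4  0.3 -0.2] 14.2167
1.49 False [-0.4 -0.3  0.3] 14.5667
1.36 False [0.2 0.2 0.3] 14.9167
1.23 False [ 0.1  0.2 -0.7] 15.2667
1.1 False [-0.6 -0.1 -0.1] 15.6167
0.98 False [ 0.  -0.2 -0.1] 15.9667
0.85 False [-0.1 -1.  -1. ] 16.3167
0.72 False [-0.3 -0.7 -0. ] 16.6667
0.59 False [-0.4  0.  -0.1] 17.0167
0.46 False [-1.3 -0.5 -0.5] 17.3667
0.34 False [-0.2 -0.4  0.2] 17.7167
0.21 False [-0.2 -0.7 -0.2] 18.0667
0.08 False [-0.4 -0.1  0.1] 18.4167
True
[546.5 130.9  43.7] [546.5 130.8  46.5] [-2.3 -0.6  8.9]
20.5083
```

View pics/scene2.png

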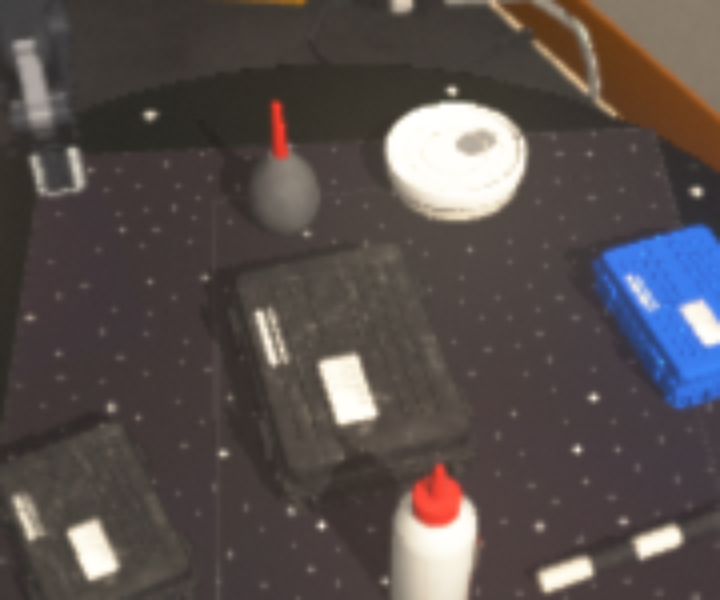

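The lid lies flat and shut at crop (350,360). The bottle, blower, dish and marker still stand where they were, and the robot is clear.

```bash
python3 -c "
from bench import bot
print(bot.sign_off())"
```

```text
the job is handed in; nothing more can be done
None
```

I folded the flap flat and then pushed the lid fully shut; the last picture shows the bottle, blower, dish and marker apparently where they were, and the job was handed in at about 20.6 s, with no verdict returned.

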